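Snap the look-alike lids onto their storage jars

TASK

Two of the three storage jars on the tray are still open, and their bamboo lids, alike but for their size, lie on the worktop in front: sort out which lid belongs to which jar and press each one straight down until it clicks and sits fully home on the rim. Do not stop at the click: keep pressing on, and with the last lid finish while your hand is still holding it firmly pressed down, about 12 N, without letting go. Leave the salt shaker, the lemon and the teaspoon where they are.

Things in the scene. Friction and masses are not known exactly. Their poses are not given: they have to be found in the camera images.
- lid_small: loose bamboo lid, round, 44 mm across, 25 mm high, rigid, about 60 g; like the 52 mm lid but for its width. Lies open side down on the worktop. Origin: centre of its lower open edge; z up through the flat top. Hollow from below, 19 mm deep, with a pale snap rib inside the lower edge (narrowest inside width 33 mm). Grip it from above across its width.
- lid_medium: loose bamboo lid, round, 52 mm across, 25 mm high, rigid, about 60 g; like the 44 mm lid but for its width. Lies open side down on the worktop. Origin: centre of its lower open edge; z up through the flat top. Hollow from below, 19 mm deep, with a pale snap rib inside the lower edge (narrowest inside width 41 mm). Grip it from above across its width.
- jar_small: open small stoneware jar, grey-green with a pale neck, 88 mm high, standing fast on the tray; origin: centre of its underside, z up. Body 62 mm across up to 30 mm below the rim, then an upright neck 30 mm across, its top 4 mm tapering to 25 mm. Four sprung snap beads stand 3.5 mm out of the neck, 12.5 mm below the rim. Takes the 44 mm lid, with 1.5 mm of play all round.
- jar_small_neck: the pale upright neck of the small jar with its rim, fixed to the jar, without the beads; origin as jar_small.
- jar_small_rim (a point): centre of the small jar's rim (mouth), z up. The 44 mm lid's rib meets the beads when its lower edge is 11.5 mm below this point; pushing on takes 5 to 11 N, it clicks over the beads by 16 mm below and the force drops; home is 19 mm below, lid ceiling on the rim, lid top 6 mm above it. The beads then pull it down with 3 to 4 N; pulling it off takes 6 to 11 N.
- jar_medium: open medium stoneware jar, grey-green with a pale neck, 98 mm high, standing fast on the tray; origin: centre of its underside, z up. Body 72 mm across up to 30 mm below the rim, then an upright neck 38 mm across, its top 4 mm tapering to 33 mm. Four sprung snap beads stand 3.5 mm out of the neck, 12.5 mm below the rim. Takes the 52 mm lid, with 1.5 mm of play all round.
- jar_medium_neck: the pale upright neck of the medium jar with its rim, fixed to the jar, without the beads; origin as jar_medium.
- jar_medium_rim (a point): centre of the medium jar's rim (mouth), z up. The 52 mm lid's rib meets the beads when its lower edge is 11.5 mm below this point; pushing on takes 5 to 11 N, it clicks over the beads by 16 mm below and the force drops; home is 19 mm below, lid ceiling on the rim, lid top 6 mm above it. The beads then pull it down with 3 to 4 N; pulling it off takes 6 to 11 N.
- jar_large_rim (a point): centre of the rim of the largest jar, 110 mm high, body 82 mm across; its 60 mm lid is already on and fixed, its top 6 mm above this point. Nothing to do there; shows what a fitted lid looks like.
- tray: dark wooden serving tray, fixed, 112 mm (x) by 330 mm (y), floor 12 mm thick, edge 20 mm high; the three jars stand on it in a row along its y axis, 105 mm apart, in any order. Origin: centre of its underside.
- salt_shaker: glass salt shaker with a grey domed top, 44 mm wide, 90 mm high, standing; origin at the centre of its underside. Leave alone.
- lemon: lemon, 78 x 55 x 56 mm, lying; origin at the centre of its underside. Leave alone.
- teaspoon: steel teaspoon, 130 mm long, 11 mm high, lying; origin at the centre of its underside. Leave alone.
Mind the look-alikes: they are no part of the job. What is shaped like the lid_medium but black or red is not meant.

How it is judged:
By the outcome, as a careful person would: the job done as asked, in the order asked, and still so for the second after the job is handed in, while the arm keeps its last pose, push and grip.
It also fails if it takes over 58 s, if anything falls off the work surface, if the arm or the gripper's body presses on something with over 40 N, if the wrist force passes 120 N, or if a joint passes its speed limit or range.

ROBOT

A 6-joint arm with a two-finger parallel gripper is mounted at the origin on a cart in front of the work surface, level with it; the furniture and walls round the work are solid. World frame = base frame: x ahead of the robot, y to its left, z up, the work surface at z = 0. Lengths are in m, angles in rad, forces in N, time in s.
With the tool pointing down it reaches from about 0.4 to 0.925 m from the base axis. Payload 3.4 kg.
Tool frame: the origin (TCP) lies on the centre line of the jaws, within the pads' length; the fingertips stand 14 mm ahead of it and the grasp point (between the pads) lies 5 mm behind it (bot.finger_overhang is the distance from the TCP to the fingertips, in m); x points along the fingers, z is the direction in which the jaws open and shut, and the axes are right-handed (so a half turn about x gives the same grasp; the last joint's range is limited). The gripper opens to 85 mm and grips with 20 to 120 N. Pads are 22 mm wide; open, the fingers measure 114 mm over their backs; the gripper's body (76 mm by 85 mm) begins 54 mm behind the grasp point. The pads swing forward as they close: fully open they stand 13 mm farther back than shut.
Start: joints at [-1.28, 0.307, 1.506, -0, 1.328, -0.073], TCP at [0.205, -0.537, 0.245] pointing down, gripper open.
Joint ranges: [-3.12, 3.12], [-1.05, 2.28], [0.14, 2.33], [-1.42, 4.57], [0.1, 2.73], [-2.68, 2.68]. Speed limits (rad/s): [2.57, 2.57, 3.14, 3.14, 3.14, 3.14].

INTERFACE

Orientations are given as a unit quaternion [w, x, y, z].
In Python, from plant import bot gives the robot as it stands.
- The arm moves only by the tool step_arm, never from a script. Its argument "commands" is a list of rows, each a list of 7 numbers: the shift along the tool's x, y, z in cm, then the turn, a rotation vector about the tool's x, y, z in rad, then the finger opening in cm, from 0 to 8.54. In form: [[dx, dy, dz, ax, ay, az, jaw], ...]. A call has 1 to 10 rows; each row shifts and turns the pose as measured when the row begins, along the tool's axes as they then stand; what a row does not reach is not made up. A row lasts 1/12 s, in which the tool goes at most 41.7 mm and 7.16 degrees, less where a joint would pass 70% of its speed; a pose out of reach is approached as far as the arm can. A call is refused whole if a number of a shift passes 4.17 or a number of a turn 0.125, either way. A call with a gripper value outside its range is refused whole. The fingers move at their own pace and stop on an object; "newtons" is the grip in N (left out, the last holds). Time passes only in rows, so rows that do not move let the fingers close. It gives the time, the measured TCP pose, the force and the opening at its end, in the units of the state.
- bot.get_state(): the state, without advancing time (a new reading comes with each control period).
- bot.get_image(name): name is "side" or "top" or "wrist"; returns (picture, depth): 420x560x3 uint8, red, green, blue; 420x560 float32, m along the optical axis (not along the pixel's ray), 0 where there is no reading.
- bot.camera_model(name): a dict with "fx", "fy", "cx", "cy" (pixels), "k1" (the pictures are not rectified: a ray, as slopes to the right and down, at radius r is drawn at 1 + k1 r^2 times it, then the intrinsics apply), "world_to_cam" (4x4, takes a point from world to camera coordinates). Camera axes: x right, y down, z forward; pixel columns grow to the right and rows downward; lengths in m; the calibration is good to about 2 mm. A picture is of the moment at which its call begins: read the wrist's pose just before it. camera_model takes no time and is no camera call; for the wrist camera it gives the pose at the moment of the call.
- bot.finish_job(): hands the job in, once; it reports no verdict.
Trained networks look in the newest picture that a camera, given by its name, has taken for a name from the list of things; names that differ only in an ending like _2 or _b are one class to them, and where a whole thing is asked for, a point or a joint stands for the part that bears it (a point fixed in the world has none). Each returns a list of dicts, best first, with "confidence" (0 to 1); they miss things now and then, are a little off and sometimes report something else, mostly with a low value. They report only what shows in the picture. A call takes as long as a camera call. They do not tell look-alikes from the thing itself.
- bot.recognise(camera, name): "at" ([column, row] in pixels, amid what is visible of it).
- bot.pinpoint(camera, name): "at" ([column, row] in pixels: a listed point, or the origin of a listed thing).
The state is a dict: "time": time; "qpos": joint angles; "dq": joint speeds; "tau": joint torques, N m; "tool_pos": TCP position; "tcp_rot": TCP orientation; "wrist_force": force on the tool from outside, world axes, zero at the start; "torque": the same for the moment, N m; "finger_gap": finger opening in m.
Only numpy, scipy, OpenCV 4.12 (cv2) and the standard library are available. Lean on these libraries where they do the work, as an engineer would, in place of code of your own. Each camera call takes 0.05 s, during which the arm holds its last target. There are 200 camera calls.

## Working session

There is one attempt and no reset: what is moved stays moved. The work goes in short steps, Python scripts to look and compute and a tool call to move; the robot and the scene stay as the last step left them, time stands still between calls to the robot, and variables do not carry over. Pictures are saved under pics/ and viewed, about 8 in all and at most 12, crops included, and the job is handed in when it is done.

Besides the shell and the picture viewer there is one more tool, called after ">>>" as name([rows], argument=value, ...), one row to a line, values as JSON. step_arm: Moves the arm, as the interface text tells. Its arguments: {"type":"object","properties":{"commands":{"type":"array","items":{"type":"array","items":{"type":"number"}}},"newtons":{"type":"number"}},"required":["commands"]}

```bash
ls; mkdir -p pics; cat > h.py <<'E'
import numpy as np, cv2
from plant import bot
from scipy.spatial.transform import Rotation as R
def ray(cam,uv):
    m=bot.camera_model(cam); k=m["k1"]
    K=np.array([[m["fx"],0,m["cx"]],[0,m["fy"],m["cy"]],[0,0,1.]])
    s=cv2.undistortPoints(np.array([[uv]],float),K,np.array([k,0,0,0.]))[0,0]
    W=np.linalg.inv(m["world_to_cam"]); return W[:3,3],W[:3,:3]@np.array([s[0],s[1],1.])
def on_z(cam,uv,z):
    o,d=ray(cam,uv); return o+d*(z-o[2])/d[2]
def on_depth(cam,uv,dep):
    o,d=ray(cam,uv); return o+d*dep
def proj(cam,p):
    m=bot.camera_model(cam); c=m["world_to_cam"]@np.append(p,1); s=c[:2]/c[2]; s=s*(1+m["k1"]*(s@s))
    return np.array([m["fx"]*s[0]+m["cx"],m["fy"]*s[1]+m["cy"]])
def save(img,name): cv2.imwrite(name,img[:,:,::-1])
E
python3 - <<'E'
from h import *
for c in("top","side"):
    im,d=bot.get_image(c); save(im,f"pics/{c}1.png"); np.save(f"{c}1.npy",d)
    for n in("lid_small","lid_medium","jar_small_rim","jar_medium_rim","jar_large_rim"):
        for r in bot.pinpoint(c,n)[:4]:
            z={"lid":0,"jar_small_rim":.1,"jar_medium_rim":.11,"jar_large_rim":.122}[n if n[0]=="j" else "lid"]
            print(c,n,np.round(r["at"]),round(r["confidence"],2),np.round(on_z(c,r["at"],z),3))
print(bot.get_state())
E
```

```text
pics
top lid_small [391. 264.] 0.65 [ 0.44  -0.105  0.   ]
top lid_medium [313. 268.] 0.83 [0.43  0.072 0.   ]
top lid_medium [352. 252.] 0.76 [ 0.466 -0.017  0.   ]
top lid_medium [266. 273.] 0.73 [0.42  0.177 0.   ]
top lid_medium [177. 266.] 0.73 [0.435 0.376 0.   ]
top jar_small_rim [350. 189.] 0.94 [ 0.59  -0.001  0.1  ]
top jar_medium_rim [250. 184.] 0.89 [0.599 0.208 0.11 ]
top jar_large_rim [301. 185.] 0.84 [0.596 0.101 0.122]
side lid_small [355. 213.] 0.47 [ 0.442 -0.111  0.   ]
side lid_medium [319. 265.] 0.84 [0.424 0.181 0.   ]
side lid_medium [331. 224.] 0.64 [ 0.476 -0.019  0.   ]
side lid_medium [333. 243.] 0.57 [0.432 0.077 0.   ]
side lid_medium [356. 215.] 0.36 [ 0.435 -0.1    0.   ]
side jar_small_rim [285. 187.] 0.58 [0.583 0.028 0.1  ]
side jar_medium_rim [237. 206.] 0.95 [0.611 0.201 0.11 ]
side jar_large_rim [268. 187.] 0.73 [0.593 0.096 0.122]
{'time': 0.6, 'qpos': array([-1.28051876e+00,  3.06757626e-01,  1.50640618e+00,  1.28427414e-05,
        1.32839624e+00, -7.35036925e-02]), 'dq': array([-0.00094804,  0.0004718 ,  0.00050959, -0.00047775,  0.00209021,
       -0.00100211]), 'tau': array([-2.11910403e-03, -4.57177484e+01, -2.52205861e+01, -2.03503919e-04,
        1.29369164e-03, -1.17454616e-05]), 'tool_pos': array([ 0.20457074, -0.53738011,  0.24532686]), 'tcp_rot': array([ 0.58220753,  0.40130417,  0.58218403, -0.40131174]), 'wrist_force': array([-0.300169  ,  0.51903403, -0.61189341]), 'torque': array([ 0.0471225 ,  0.02292481, -0.05833433]), 'finger_gap': 0.08574916718514732}
```

View pics/top1.png

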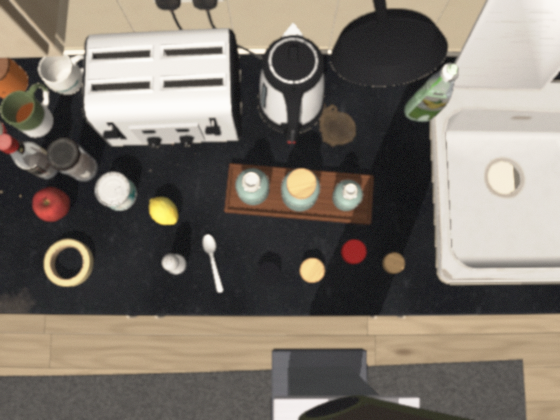

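View pics/side1.png

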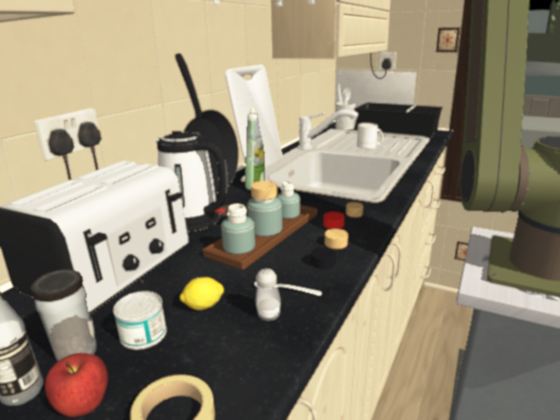

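Candidates in the top view:
- **Bamboo lids:** (313,268) is the larger, medium one. (393,263) is smaller and looks darker.
- **Look-alikes:** the red one is at (353,252). A black one is near (266,273).
- **Jars:** medium at (250,184), large with its lid on at (301,185), small at (350,189).

I choose (393,263) as small and (313,268) as medium, and I'll check both with the wrist camera.

```bash
cat >> h.py <<'E'
def plan(target,jaw=(1,0,0)):
    s=bot.get_state(); q=s["tcp_rot"]; M=R.from_quat(np.r_[q[1:],q[0]]).as_matrix()
    jaw=np.array(jaw,float)
    if jaw@M[:,2]<0: jaw=-jaw
    x=np.array([0,0,-1.]); T=np.c_[x,np.cross(jaw,x),jaw]
    rv=R.from_matrix(M.T@T).as_rotvec()
    print("t",round(s["time"],2),"pos",np.round(s["tool_pos"],4),"gap",round(s["finger_gap"],4),"F",np.round(s["wrist_force"],1),"q",np.round(s["qpos"],2))
    print("shift cm",np.round(M.T@(np.array(target)-s["tool_pos"])*100,2),"turn",np.round(rv,3))
E
python3 - <<'E'
from h import *
print(bot.finger_overhang); q=bot.get_state()["tcp_rot"];print(np.round(R.from_quat(np.r_[q[1:],q[0]]).as_matrix(),2))
plan([.44,-.105,.2])
c=cv2.imread("pics/top1.png")[225:295,230:430];cv2.imwrite("pics/crop1.png",cv2.resize(c,None,fx=4,fy=4,interpolation=2))
E
```

```text
0.014
[[ 0.    0.93  0.36]
 [-0.    0.36 -0.93]
 [-1.    0.    0.  ]]
t 0.6 pos [ 0.2046 -0.5374  0.2453] gap 0.0857 F [-0.3  0.5 -0.6] q [-1.28  0.31  1.51  0.    1.33 -0.07]
shift cm [  4.53  37.39 -32.03] turn [-1.207  0.     0.   ]
```

View pics/crop1.png

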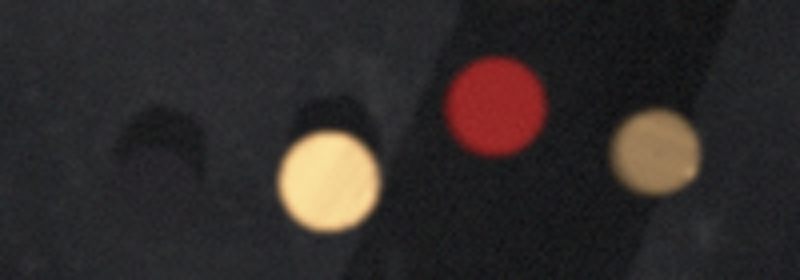

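The crop shows the medium lid in bright bamboo, the red and black look-alikes, and the small lid as shaded bamboo on the right. My choice holds, so I'm moving.

>>> step_arm([
  [0.3, 3, -2.6, 0, 0, 0, 8.5],
  [0.3, 3, -2.6, 0, 0, 0, 8.5],
  [0.3, 3, -2.6, 0, 0, 0, 8.5],
  [0.3, 3, -2.6, 0, 0, 0, 8.5],
  [0.3, 3, -2.6, 0, 0, 0, 8.5],
  [0.3, 3, -2.6, 0, 0, 0, 8.5],
  [0.3, 3, -2.6, 0, 0, 0, 8.5],
  [0.3, 3, -2.6, 0, 0, 0, 8.5],
  [0.3, 3, -2.6, 0, 0, 0, 8.5],
  [0.3, 3, -2.6, 0, 0, 0, 8.5],
])

```text
time: 1.43
tool_pos: [0.3984, -0.1863, 0.2135]
tcp_rot: [0.583, 0.403, 0.575, -0.409]
wrist_force: [-0.1, -1.5, 0.7]
finger_gap: 0.0851
```

>>> step_arm([
  [0, 0, 0, -0.12, 0, 0, 8.5],
  [0, 0, 0, -0.12, 0, 0, 8.5],
  [0, 0, 0, -0.12, 0, 0, 8.5],
  [0, 0, 0, -0.12, 0, 0, 8.5],
  [0, 0, 0, -0.12, 0, 0, 8.5],
  [0, 0, 0, -0.12, 0, 0, 8.5],
  [0, 0, 0, -0.12, 0, 0, 8.5],
  [0, 0, 0, -0.12, 0, 0, 8.5],
  [0, 0, 0, -0.12, 0, 0, 8.5],
  [0, 0, 0, -0.12, 0, 0, 8.5],
])

```text
time: 2.27
tool_pos: [0.4034, -0.174, 0.2146]
tcp_rot: [0.71, -0.013, 0.704, 0.006]
wrist_force: [-0.3, -0.1, 0.4]
finger_gap: 0.0849
```

```bash
python3 -c "
from h import *
plan([.44,-.105,.2])"
```

```text
t 2.27 pos [ 0.4034 -0.174   0.2146] gap 0.0849 F [-0.3 -0.1  0.4] q [-0.5   0.14  1.83 -0.    1.16 -0.52]
shift cm [1.43 6.81 3.83] turn [0.027 0.01  0.011]
```

>>> step_arm([
  [0.5, 2.3, 1.3, 0.027, 0.01, 0.011, 8.5],
  [0.5, 2.3, 1.3, 0, 0, 0, 8.5],
  [0.5, 2.2, 1.2, 0, 0, 0, 8.5],
  [0, 0, 0, 0, 0, 0, 8.5],
])

```text
time: 2.6
tool_pos: [0.4426, -0.1053, 0.2004]
tcp_rot: [0.708, -0.001, 0.706, 0.0]
wrist_force: [0.0, 0.6, 0.6]
finger_gap: 0.0849
```

```bash
cat > look.py <<'E'
from h import *
import sys
zs={"lid_small":0,"lid_medium":0,"jar_small_rim":.1,"jar_medium_rim":.11,"jar_large_rim":.122}
im,d=bot.get_image("wrist"); save(im,f"pics/{sys.argv[1]}.png"); np.save("w.npy",d)
for n in sys.argv[2:]:
    for r in bot.pinpoint("wrist",n)[:4]:
        print(n,np.round(r["at"]),round(r["confidence"],2),np.round(on_z("wrist",r["at"],zs[n]),4))
plan([.44,-.105,.2])
E
python3 look.py w1 lid_small lid_medium
```

```text
lid_small [271. 186.] 0.76 [ 0.4389 -0.1091  0.    ]
lid_medium [300.  86.] 0.9 [ 0.4655 -0.0181  0.    ]
t 2.75 pos [ 0.4412 -0.1081  0.201 ] gap 0.0851 F [-0.7 -0.9 -0.5] q [-0.33  0.18  1.81 -0.    1.15 -0.33]
shift cm [ 0.1   0.31 -0.12] turn [0.001 0.003 0.004]
```

View pics/w1.png

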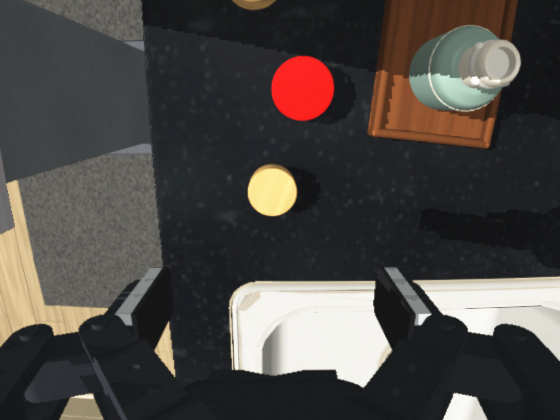

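The wrist view shows the small bamboo lid at (272,190), red at (303,88), and the small jar neck at (495,63). I'll measure the lid top by colour.

```bash
cat > blob.py <<'E'
from h import *
import sys
u,v,z=map(float,sys.argv[1:4])
im,d=bot.get_image("wrist") 
h=cv2.cvtColor(im,cv2.COLOR_RGB2HSV)
m=cv2.inRange(h,(10,60,float(sys.argv[4]) if len(sys.argv)>4 else 150),(30,255,255))
n,l,st,ce=cv2.connectedComponentsWithStats(m)
i=min(range(1,n),key=lambda i:1e9 if st[i,4]<300 else np.hypot(*(ce[i]-[u,v])))
(c),r=cv2.minEnclosingCircle(np.argwhere(l==i)[:,::-1].astype(np.float32))
P=np.array([on_z("wrist",p,z)for p in np.argwhere(l==i)[:,::-1]])[:,:2] if st[i,4]<8000 else np.zeros((1,2))
lo,hi=P.min(0),P.max(0)
print("centroid",ce[i],"mean",P.mean(0).round(4),"mid",((lo+hi)/2).round(4),"ext",(hi-lo).round(4),"area dia",round(2*np.sqrt(cv2.contourArea(cv2.convexHull((P*1e5).astype(np.float32)))/1e10/np.pi),4),"depth z",on_depth("wrist",ce[i],d[int(ce[i][1]),int(ce[i][0])]).round(4))
plan([.44,-.105,.2])
E
python3 blob.py 272 190 .025 200
python3 - <<'E'
from h import *
for i in range(4): print(bot.get_state()["tool_pos"].round(4), bot.camera_model("wrist")["world_to_cam"][:3,3].round(4))
E
```

```text
centroid [273.2462203  187.55183585] mean [ 0.441  -0.1062] mid [ 0.4412 -0.1064] ext [0.0421 0.0429] area dia 0.0433 depth z [ 0.441  -0.1063  0.0238]
t 2.8 pos [ 0.4411 -0.1084  0.201 ] gap 0.0849 F [-0.2 -0.5  0.6] q [-0.33  0.18  1.81 -0.    1.15 -0.33]
shift cm [ 0.1   0.34 -0.11] turn [0.    0.003 0.004]
[ 0.4411 -0.1084  0.201 ] [-0.4406 -0.1289  0.3034]
[ 0.4411 -0.1084  0.201 ] [-0.4406 -0.1289  0.3034]
[ 0.4411 -0.1084  0.201 ] [-0.4406 -0.1289  0.3034]
[ 0.4411 -0.1084  0.201 ] [-0.4406 -0.1289  0.3034]
```

>>> step_arm([
  [3, 0.2, 0, 0, 0, 0, 8.5],
  [3, 0, 0, 0, 0, 0, 8.5],
  [3, 0, 0, 0, 0, 0, 8.5],
  [3, 0, 0, 0, 0, 0, 8.5],
  [3, 0, 0, 0, 0, 0, 8.5],
  [1, 0, 0, 0, 0, 0, 8.5],
  [0, 0, 0, 0, 0, 0, 8.5],
  [0, 0, 0, 0, 0, 0, 8.5],
])

```text
time: 3.47
tool_pos: [0.4457, -0.1172, 0.0408]
tcp_rot: [0.713, -0.001, 0.701, -0.007]
wrist_force: [0.3, -1.5, 0.5]
finger_gap: 0.0853
```

```bash
python3 -c "
from h import *
plan([.441,-.1064,.019])"
```

```text
t 3.47 pos [ 0.4457 -0.1172  0.0408] gap 0.0853 F [ 0.3 -1.5  0.5] q [-0.34  0.42  2.01 -0.01  0.7  -0.33]
shift cm [ 2.16  1.1  -0.51] turn [-0.009  0.017  0.012]
```

>>> step_arm([
  [0.6, 1.1, -0.5, -0.009, 0.017, 0.012, 8.5],
  [0, 0, 0, 0, 0, 0, 8.5],
  [0, 0, 0, 0, 0, 0, 8.5],
])

```text
time: 3.72
tool_pos: [0.4419, -0.1071, 0.0365]
tcp_rot: [0.708, 0.001, 0.706, -0.001]
wrist_force: [0.4, 0.0, 0.2]
finger_gap: 0.0849
```

```bash
python3 -c "
from h import *
plan([.441,-.1064,.019])"
```

```text
t 3.72 pos [ 0.4419 -0.1071  0.0365] gap 0.0849 F [0.4 0.  0.2] q [-0.33  0.42  2.01  0.    0.7  -0.33]
shift cm [ 1.75  0.07 -0.09] turn [-0.002  0.003  0.   ]
```

>>> step_arm([
  [0.9, 0.05, -0.1, 0, 0, 0, 8.5],
  [0.9, 0.05, 0, 0, 0, 0, 8.5],
  [0, 0, 0, 0, 0, 0, 8.5],
  [0, 0, 0, 0, 0, 0, 8.5],
])

```text
time: 4.05
tool_pos: [0.4439, -0.1066, 0.021]
tcp_rot: [0.711, -0.001, 0.703, -0.001]
wrist_force: [0.7, 0.8, 0.1]
finger_gap: 0.0848
```

```bash
python3 -c "
from h import *
plan([.441,-.1064,.018])"
```

```text
t 4.05 pos [ 0.4439 -0.1066  0.021 ] gap 0.0848 F [0.7 0.8 0.1] q [-0.33  0.45  2.03  0.    0.65 -0.33]
shift cm [ 0.29  0.02 -0.29] turn [-0.     0.01   0.003]
```

>>> step_arm([
  [0.4, 0.02, -0.4, 0, 0.012, 0.003, 8.5],
  [0, 0, 0, 0, 0, 0, 8.5],
  [0, 0, 0, 0, 0, 0, 6],
  [0, 0, 0, 0, 0, 0, 5],
  [0, 0, 0, 0, 0, 0, 3],
  [0, 0, 0, 0, 0, 0, 3],
  [0, 0, 0, 0, 0, 0, 3],
  [0, 0, 0, 0, 0, 0, 3],
  [0, 0, 0, 0, 0, 0, 3],
  [0, 0, 0, 0, 0, 0, 3],
], newtons=50)

```text
time: 4.88
tool_pos: [0.4406, -0.1067, 0.0183]
tcp_rot: [0.707, -0.0, 0.707, -0.0]
wrist_force: [-0.4, 0.3, 0.0]
finger_gap: 0.0424
```

```bash
python3 -c "
from h import *
plan([.441,-.1064,.018])"
```

```text
t 4.88 pos [ 0.4406 -0.1067  0.0183] gap 0.0424 F [-0.4  0.3  0. ] q [-0.33  0.46  2.03 -0.    0.65 -0.33]
shift cm [0.03 0.03 0.04] turn [-0. -0.  0.]
```

>>> step_arm([
  [-1, 0, 0, 0, 0, 0, 3],
  [-3, 0, 0, 0, 0, 0, 3],
  [-3, 0, 0, 0, 0, 0, 3],
  [-3, 0, 0, 0, 0, 0, 3],
  [-3, 0, 0, 0, 0, 0, 3],
  [-3, 0, 1, 0, 0, 0, 3],
  [-3, 0, 3, 0, 0, 0, 3],
  [-1, 0, 3, 0, 0, 0, 3],
  [0, 0, 3, 0, 0, 0, 3],
  [0, 0, 3, 0, 0, 0, 3],
])

```text
time: 5.72
tool_pos: [0.5636, -0.1045, 0.2241]
tcp_rot: [0.702, 0.002, 0.713, 0.001]
wrist_force: [-0.1, 0.4, -0.6]
finger_gap: 0.0422
```

```bash
python3 -c "
from h import *
plan([.592,-.08,.21])"
```

```text
t 5.72 pos [ 0.5636 -0.1045  0.2241] gap 0.0422 F [-0.1  0.4 -0.6] q [-0.26  0.33  1.53  0.    1.3  -0.25]
shift cm [1.37 2.45 2.85] turn [-0.003 -0.016 -0.004]
```

>>> step_arm([
  [0.5, 1.2, 1.4, -0.003, -0.016, -0.004, 3],
  [0.5, 1.2, 1.4, 0, 0, 0, 3],
  [0, 0, 0, 0, 0, 0, 3],
  [0, 0, 0, 0, 0, 0, 3],
])

```text
time: 6.05
tool_pos: [0.6007, -0.0804, 0.2135]
tcp_rot: [0.71, -0.001, 0.704, -0.0]
wrist_force: [-0.1, -0.0, -1.3]
finger_gap: 0.0424
```

```bash
python3 look.py w2 jar_small_rim jar_large_rim jar_medium_rim
```

```text
jar_small_rim [259.  97.] 0.77 [ 0.5908 -0.0025  0.1   ]
jar_medium_rim [260. 100.] 0.46 [ 0.5916 -0.0046  0.11  ]
t 6.25 pos [ 0.5999 -0.0811  0.2142] gap 0.0423 F [-0.1  0.2 -0.4] q [-0.2   0.37  1.49  0.    1.27 -0.2 ]
shift cm [  1.29  -2.39 -16.  ] turn [-0.     0.009  0.001]
```

View pics/w2.png

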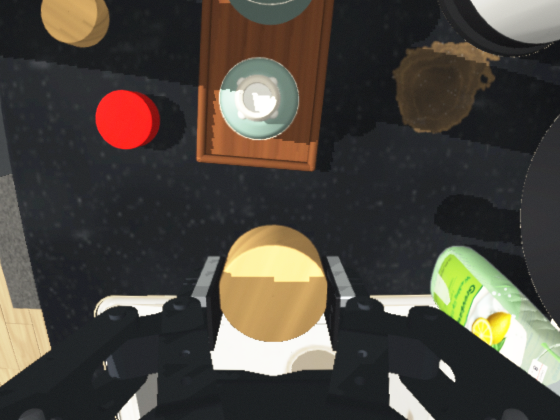

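```bash
cat > rim.py <<'E'
from h import *
import sys
x,y,z=map(float,sys.argv[1:4])
im,_=bot.get_image("wrist"); d=np.load("w.npy") if 0 else _
r,g=[],[]
m=bot.camera_model("wrist"); W=np.linalg.inv(m["world_to_cam"])
K=np.array([[m["fx"],0,m["cx"]],[0,m["fy"],m["cy"]],[0,0,1.]])
vv,uu=np.mgrid[0:420,0:560]
s=cv2.undistortPoints(np.c_[uu.ravel(),vv.ravel()].astype(float)[:,None],K,np.array([m["k1"],0,0,0.]))[:,0]
D=d.ravel(); P=(np.c_[s,np.ones(len(s))]*D[:,None])@W[:3,:3].T+W[:3,3]
near=(D>0)&(np.hypot(P[:,0]-x,P[:,1]-y)<.03)
sel=near&(abs(P[:,2]-z)<.003)
Q=P[sel]; print("rim pts",len(Q),"mean z",Q[:,2].mean().round(4),"max z",np.percentile(P[near][:,2],99).round(4))
c=cv2.minEnclosingCircle((Q[:,:2]*1000).astype(np.float32)); print("circle mm",np.round(c[0],1),"r",round(c[1],1),"mid",((Q.min(0)+Q.max(0))/2).round(4),"ext",np.ptp(Q,axis=0).round(4),"mean",Q.mean(0).round(4))
st=bot.get_state()["tool_pos"]
near=(D>0)&(np.hypot(P[:,0]-st[0],P[:,1]-st[1])<.035)&(abs(P[:,2]-(st[2]+.0067))<.003)
h=cv2.cvtColor(im,cv2.COLOR_RGB2HSV).reshape(-1,3); near&=(h[:,0]>8)&(h[:,0]<32)&(h[:,1]>50)
if near.sum()>50:
    Q=P[near]; print("lid in hand: z",Q[:,2].mean().round(4),"mid-TCP",((Q.min(0)+Q.max(0))/2-st)[:2].round(4),"ext",np.ptp(Q,axis=0).round(4))
plan([x,y,z+.03])
E
python3 rim.py .591 -.0025 .1
```

```text
rim pts 641 mean z 0.0986 max z 0.0998
circle mm [590.1  -2.5] r 14.4 mid [ 0.5901 -0.0022  0.099 ] ext [0.0271 0.0274 0.0039] mean [ 0.5902 -0.0022  0.0986]
lid in hand: z 0.2203 mid-TCP [-0.0008  0.    ] ext [0.0425 0.0445 0.0055]
t 6.3 pos [ 0.6    -0.0812  0.2144] gap 0.0419 F [-1.2 -0.2 -1.4] q [-0.2   0.37  1.49  0.    1.27 -0.2 ]
shift cm [ 8.42  7.88 -0.98] turn [-0.001  0.009  0.001]
```

>>> step_arm([
  [0.4, 2.2, -0.3, 0, 0.009, 0.001, 3],
  [0.4, 2.2, -0.3, 0, 0, 0, 3],
  [0.5, 2.2, -0.2, 0, 0, 0, 3],
  [0.5, 1.2, -0.1, 0, 0, 0, 3],
  [2, 0, 0, 0, 0, 0, 3],
  [2, 0, 0, 0, 0, 0, 3],
  [0.5, 0, 0, 0, 0, 0, 3],
  [0, 0, 0, 0, 0, 0, 3],
])

```text
time: 6.97
tool_pos: [0.5892, -0.0051, 0.1532]
tcp_rot: [0.709, 0.001, 0.705, -0.004]
wrist_force: [-0.1, 0.5, -0.7]
finger_gap: 0.0424
```

```bash
python3 -c "
from h import *
plan([.5906,-.0023,.13])"
```

```text
t 6.97 pos [ 0.5892 -0.0051  0.1532] gap 0.0424 F [-0.1  0.5 -0.7] q [-0.08  0.41  1.6  -0.    1.13 -0.07]
shift cm [2.32 0.28 0.12] turn [-0.006  0.006  0.004]
```

>>> step_arm([
  [1.1, 0.3, 0.1, -0.006, 0.006, 0.004, 3],
  [1.0, 0, 0, 0, 0, 0, 3],
  [0, 0, 0, 0, 0, 0, 3],
  [0, 0, 0, 0, 0, 0, 3],
])

```text
time: 7.3
tool_pos: [0.5916, -0.0034, 0.1322]
tcp_rot: [0.708, 0.0, 0.706, -0.0]
wrist_force: [0.2, -0.4, -1.2]
finger_gap: 0.0422
```

```bash
python3 -c "
from h import *
plan([.5906,-.0023,.125])"
```

```text
t 7.3 pos [ 0.5916 -0.0034  0.1322] gap 0.0422 F [ 0.2 -0.4 -1.2] q [-0.08  0.43  1.62  0.    1.09 -0.08]
shift cm [ 0.72  0.11 -0.1 ] turn [-0.001  0.003  0.   ]
```

>>> step_arm([
  [0.7, 0.1, -0.1, 0, 0.003, 0, 3],
  [0, 0, 0, 0, 0, 0, 3],
  [0.5, 0, 0, 0, 0, 0, 3],
  [0.5, 0, 0, 0, 0, 0, 3],
  [0, 0, 0, 0, 0, 0, 3],
])

```text
time: 7.72
tool_pos: [0.5919, -0.003, 0.115]
tcp_rot: [0.708, 0.001, 0.706, -0.001]
wrist_force: [0.7, 1.0, -1.1]
finger_gap: 0.0421
```

```bash
python3 -c "
from h import *
plan([.5906,-.0023,.110])"
```

```text
t 7.72 pos [ 0.5919 -0.003   0.115 ] gap 0.0421 F [ 0.7  1.  -1.1] q [-0.08  0.45  1.64 -0.    1.05 -0.07]
shift cm [ 0.5   0.06 -0.13] turn [-0.002  0.002  0.   ]
```

>>> step_arm([
  [0.4, 0.06, -0.13, -0.002, 0.002, 0, 3],
  [0.3, 0, 0, 0, 0, 0, 3],
  [0, 0, 0, 0, 0, 0, 3],
])

```text
time: 7.97
tool_pos: [0.5905, -0.0023, 0.1072]
tcp_rot: [0.707, -0.0, 0.707, -0.0]
wrist_force: [-0.2, -0.2, -0.4]
finger_gap: 0.0422
```

```bash
python3 -c "
from h import *
plan([.5906,-.0023,.099])"
```

```text
t 7.97 pos [ 0.5905 -0.0023  0.1072] gap 0.0422 F [-0.2 -0.2 -0.4] q [-0.08  0.46  1.65 -0.    1.03 -0.08]
shift cm [ 0.82 -0.    0.01] turn [0. 0. 0.]
```

>>> step_arm([
  [0.3, 0, 0, 0, 0, 0, 3],
  [0.2, 0, 0, 0, 0, 0, 3],
], newtons=80)

```text
time: 8.13
tool_pos: [0.5913, -0.0021, 0.1037]
tcp_rot: [0.708, -0.0, 0.706, 0.0]
wrist_force: [-2.2, -0.6, 9.1]
finger_gap: 0.0413
```

>>> step_arm([
  [0.3, 0, 0, 0, 0, 0, 3],
  [0.2, 0, 0, 0, 0, 0, 3],
])

```text
time: 8.3
tool_pos: [0.5909, -0.0019, 0.0993]
tcp_rot: [0.708, -0.0, 0.706, 0.0]
wrist_force: [-0.5, 0.0, 3.0]
finger_gap: 0.0414
```

```bash
python3 -c "
from h import *
plan([.5906,-.0023,.099])"
```

```text
t 8.3 pos [ 0.5909 -0.0019  0.0993] gap 0.0414 F [-0.5  0.   3. ] q [-0.07  0.47  1.66 -0.    1.01 -0.08]
shift cm [ 0.03 -0.04 -0.03] turn [0.001 0.002 0.   ]
```

Clicked (9 N, then a drop). I'll keep pressing until it seats.

>>> step_arm([
  [0.15, 0, 0, 0, 0.002, 0, 3],
  [0.15, 0, 0, 0, 0, 0, 3],
])

```text
time: 8.47
tool_pos: [0.591, -0.0019, 0.0993]
tcp_rot: [0.708, -0.0, 0.707, 0.0]
wrist_force: [-3.9, -0.1, 12.3]
finger_gap: 0.0411
```

>>> step_arm([
  [0.2, 0, 0, 0, 0, 0, 3],
  [0.2, 0, 0, 0, 0, 0, 3],
])

```text
time: 8.63
tool_pos: [0.5909, -0.0019, 0.0992]
tcp_rot: [0.708, -0.001, 0.706, 0.0]
wrist_force: [-4.8, -0.6, 14.0]
finger_gap: 0.0416
```

Seated at TCP z 0.0993, exactly as predicted. Now to release and lift.

>>> step_arm([
  [0, 0, 0, 0, 0, 0, 3],
  [0, 0, 0, 0, 0, 0, 6],
  [0, 0, 0, 0, 0, 0, 8],
  [0, 0, 0, 0, 0, 0, 8],
  [0, 0, 0, 0, 0, 0, 8],
  [0, 0, 0, 0, 0, 0, 8],
  [-0.5, 0, 0, 0, 0, 0, 8],
  [-1.5, 0, 0, 0, 0, 0, 8],
])

```text
time: 9.3
tool_pos: [0.5896, -0.0019, 0.1168]
tcp_rot: [0.707, -0.0, 0.708, 0.0]
wrist_force: [0.1, 0.5, -0.4]
finger_gap: 0.0803
```

>>> step_arm([
  [-2.5, 0, 0, 0, 0, 0, 8],
  [-2.5, 0, 0, 0, 0, 0, 8],
  [-2.5, 0, 0, 0, 0, 0, 8],
  [-1, 0, -3, 0, 0, 0, 8],
  [0, 1, -3, 0, 0, 0, 8],
  [0, 1.5, -3, 0, 0, 0, 8],
  [0, 1, -3, 0, 0, 0, 8],
  [0, 1, -3, 0, 0, 0, 8],
  [0, 0, 0, 0, 0, 0, 8],
])

```text
time: 10.05
tool_pos: [0.4388, 0.0431, 0.2097]
tcp_rot: [0.71, 0.0, 0.704, -0.001]
wrist_force: [-0.6, -0.9, -0.2]
finger_gap: 0.08
```

```bash
python3 look.py w3 lid_medium lid_small jar_small_rim; python3 blob.py 280 190 .025 200; python3 rim.py .59 -.0023 .106; python3 -c "
from h import *
print(proj('wrist',[.43,.072,.025]));plan([.43,.072,.2])"
```

```text
lid_medium [252.  41.] 0.84 [0.4296 0.1724 0.    ]
lid_medium [260. 150.] 0.82 [0.4349 0.0741 0.    ]
lid_medium [300. 239.] 0.61 [ 0.4754 -0.0175  0.    ]
lid_small [455. 258.] 0.62 [ 0.6494 -0.0434  0.    ]
t 10.25 pos [0.4478 0.0416 0.2109] gap 0.08 F [-0.3 -0.3 -0.1] q [ 0.    0.16  1.82 -0.    1.15  0.  ]
shift cm [  1.11 -14.66  -0.76] turn [-0.003  0.018  0.002]
centroid [245.39197166 150.36835891] mean [0.426  0.0761] mid [0.426  0.0756] ext [0.0494 0.0508] area dia 0.0503 depth z [0.4259 0.0761 0.0238]
t 10.3 pos [0.4481 0.0415 0.2107] gap 0.0799 F [ 0.5 -0.5  0.3] q [ 0.    0.16  1.81 -0.    1.15  0.  ]
shift cm [  1.09 -14.65  -0.78] turn [-0.003  0.017  0.002]
rim pts 2213 mean z 0.1046 max z 0.1058
circle mm [589.7  -2. ] r 22.4 mid [ 0.5891 -0.0021  0.1048] ext [0.0433 0.0438 0.0035] mean [ 0.5888 -0.0014  0.1046]
t 10.35 pos [0.4481 0.0414 0.2105] gap 0.0801 F [ 0.9 -0.6  0. ] q [-0.    0.16  1.81 -0.    1.15  0.  ]
shift cm [ 7.7  -4.31 14.08] turn [-0.003  0.017  0.002]
[250.14372238 155.03232765]
t 10.35 pos [0.4481 0.0414 0.2105] gap 0.0801 F [ 0.9 -0.6  0. ] q [-0.    0.16  1.81 -0.    1.15  0.  ]
shift cm [ 1.01  3.05 -1.84] turn [-0.003  0.017  0.002]
```

View pics/w3.png

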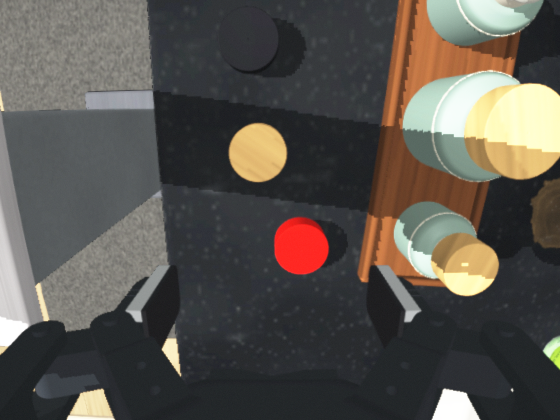

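The view shows the small lid fitted at (465,263), top at 0.105 m as it should be. The medium bamboo lid is at (258,152), red at (301,246), black at (250,38).

>>> step_arm([
  [0, 1.2, -0.7, -0.003, 0.017, 0.002, 8.5],
  [0, 1.2, -0.7, 0, 0, 0, 8.5],
  [1, 1.1, -0.8, 0, 0, 0, 8.5],
  [3, 0, 0, 0, 0, 0, 8.5],
  [3, 0, 0, 0, 0, 0, 8.5],
  [3, 0, 0, 0, 0, 0, 8.5],
  [3, 0, 0, 0, 0, 0, 8.5],
  [0, 0, 0, 0, 0, 0, 8.5],
  [0, 0, 0, 0, 0, 0, 8.5],
])

```text
time: 11.1
tool_pos: [0.4435, 0.076, 0.0772]
tcp_rot: [0.712, 0.002, 0.703, -0.002]
wrist_force: [-0.3, 0.3, 0.6]
finger_gap: 0.0849
```

```bash
python3 -c "
from h import *
plan([.426,.0758,.03])"
```

```text
t 11.1 pos [0.4435 0.076  0.0772] gap 0.0849 F [-0.3  0.3  0.6] q [ 0.08  0.34  1.99 -0.    0.8   0.08]
shift cm [ 4.7  -0.04 -1.81] turn [-0.007  0.013 -0.   ]
```

>>> step_arm([
  [0, 0, -1.8, -0.007, 0.013, 0, 8.5],
  [1.8, 0, 0, 0, 0, 0, 8.5],
  [1.8, 0, 0, 0, 0, 0, 8.5],
  [0, 0, 0, 0, 0, 0, 8.5],
  [0, 0, 0, 0, 0, 0, 8.5],
])

```text
time: 11.52
tool_pos: [0.4344, 0.0758, 0.0457]
tcp_rot: [0.711, 0.001, 0.704, -0.0]
wrist_force: [0.5, 0.4, 0.6]
finger_gap: 0.0846
```

```bash
python3 -c "
from h import *
plan([.426,.0758,.018])"
```

```text
t 11.52 pos [0.4344 0.0758 0.0457] gap 0.0846 F [0.5 0.4 0.6] q [0.08 0.39 2.04 0.   0.7  0.08]
shift cm [ 2.76 -0.   -0.87] turn [-0.001  0.01  -0.001]
```

>>> step_arm([
  [0.4, 0, -0.9, 0, 0.01, 0, 8.5],
  [0, 0, -0.3, 0, 0, 0, 8.5],
  [0, 0, 0, 0, 0, 0, 8.5],
])

```text
time: 11.77
tool_pos: [0.4252, 0.0758, 0.0448]
tcp_rot: [0.709, 0.001, 0.705, -0.0]
wrist_force: [0.4, -0.6, -0.1]
finger_gap: 0.085
```

```bash
python3 -c "
from h import *
plan([.426,.0758,.018])"
```

```text
t 11.77 pos [0.4252 0.0758 0.0448] gap 0.085 F [ 0.4 -0.6 -0.1] q [0.08 0.39 2.06 0.   0.69 0.08]
shift cm [ 2.68 -0.01  0.06] turn [-0.002  0.006 -0.002]
```

>>> step_arm([
  [0.9, 0, 0, 0, 0.006, 0, 8.5],
  [0.9, 0, -0.2, 0, 0.003, 0, 8.5],
  [0.7, 0, -0.2, 0, 0.003, 0, 8.5],
  [0, 0, 0, 0, 0, 0, 8.5],
  [0, 0, 0, 0, 0, 0, 8.5],
])

```text
time: 12.18
tool_pos: [0.4219, 0.0761, 0.019]
tcp_rot: [0.706, 0.001, 0.708, 0.0]
wrist_force: [0.3, 0.4, 0.5]
finger_gap: 0.0848
```

```bash
python3 -c "
from h import *
plan([.426,.0758,.018])"
```

```text
t 12.18 pos [0.4219 0.0761 0.019 ] gap 0.0848 F [0.3 0.4 0.5] q [0.08 0.44 2.08 0.   0.63 0.08]
shift cm [ 0.09 -0.02  0.41] turn [-0.002 -0.004 -0.002]
```

>>> step_arm([
  [0.1, 0, 0.4, 0, -0.004, 0, 8.5],
  [0, 0, 0, 0, 0, 0, 8.5],
  [0, 0, 0, 0, 0, 0, 6.2],
  [0, 0, 0, 0, 0, 0, 5.7],
  [0, 0, 0, 0, 0, 0, 4],
  [0, 0, 0, 0, 0, 0, 4],
  [0, 0, 0, 0, 0, 0, 4],
  [0, 0, 0, 0, 0, 0, 4],
  [0, 0, 0, 0, 0, 0, 4],
], newtons=60)

```text
time: 12.93
tool_pos: [0.4265, 0.0761, 0.0182]
tcp_rot: [0.707, 0.001, 0.707, 0.0]
wrist_force: [-0.4, -0.4, -0.4]
finger_gap: 0.0502
```

```bash
python3 -c "
from h import *
plan([.426,.0758,.018])"
```

```text
t 12.93 pos [0.4265 0.0761 0.0182] gap 0.0502 F [-0.4 -0.4 -0.4] q [0.08 0.44 2.08 0.   0.62 0.08]
shift cm [ 0.02 -0.03 -0.05] turn [-0.001  0.001 -0.002]
```

>>> step_arm([
  [-1, 0, 0, 0, 0, 0, 4],
  [-3, 0, 0, 0, 0, 0, 4],
  [-3, 0, 0, 0, 0, 0, 4],
  [-3, 0, 0, 0, 0, 0, 4],
  [-3, 0, 0, 0, 0, 0, 4],
  [-3, 0, 0, 0, 0, 0, 4],
  [-3, 0.5, 3, 0, 0, 0, 4],
  [-1, 1, 3, 0, 0, 0, 4],
  [0, 1, 3, 0, 0, 0, 4],
  [0, 1, 3, 0, 0, 0, 4],
])

```text
time: 13.77
tool_pos: [0.5375, 0.1094, 0.2241]
tcp_rot: [0.702, 0.001, 0.712, -0.001]
wrist_force: [1.1, -0.6, -1.6]
finger_gap: 0.0498
```

```bash
python3 -c "
from h import *
plan([.598,.12,.225])"
```

```text
t 13.77 pos [0.5375 0.1094 0.2241] gap 0.0498 F [ 1.1 -0.6 -1.6] q [0.12 0.29 1.58 0.   1.28 0.13]
shift cm [-0.17  1.08  6.04] turn [-0.003 -0.013 -0.   ]
```

>>> step_arm([
  [0, 0.5, 2.5, -0.003, -0.013, 0, 4],
  [0, 0.5, 2.5, 0, 0, 0, 4],
  [0, 0, 0.5, 0, 0, 0, 4],
  [0, 0, 0, 0, 0, 0, 4],
  [0, 0, 0, 0, 0, 0, 4],
  [0, 0, 0, 0, 0, 0, 4],
])

```text
time: 14.27
tool_pos: [0.5999, 0.1217, 0.2224]
tcp_rot: [0.708, 0.0, 0.706, 0.001]
wrist_force: [0.6, 0.5, 0.1]
finger_gap: 0.0499
```

```bash
python3 look.py w4 jar_medium_rim; python3 rim.py .599 .208 .11
```

```text
jar_medium_rim [289.  87.] 0.8 [0.6095 0.2066 0.11  ]
jar_medium_rim [280.  91.] 0.23 [0.6037 0.2043 0.11  ]
t 14.37 pos [0.5996 0.1216 0.2226] gap 0.05 F [ 0.9 -0.3 -0.2] q [0.13 0.37 1.46 0.   1.3  0.13]
shift cm [  2.19 -22.65 -15.98] turn [ 0.001  0.003 -0.001]
rim pts 943 mean z 0.1087 max z 0.11
circle mm [607.6 206.9] r 18.7 mid [0.6076 0.2073 0.1092] ext [0.0366 0.036  0.0044] mean [0.6077 0.2076 0.1087]
lid in hand: z 0.2291 mid-TCP [-0.0007 -0.0006] ext [0.0503 0.0523 0.0057]
t 14.42 pos [0.5998 0.1217 0.2228] gap 0.0496 F [ 0.2  0.9 -0.3] q [0.13 0.37 1.46 0.   1.3  0.13]
shift cm [ 8.3   8.62 -0.1 ] turn [ 0.001  0.004 -0.001]
```

View pics/w4.png

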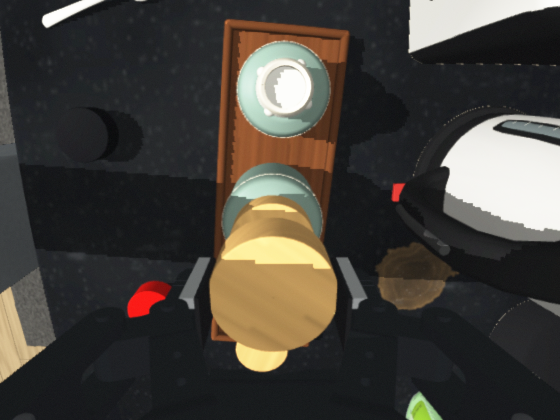

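The medium jar's rim is at (0.6076, 0.2073). That is 210 mm from the small jar's rim, matching 2 × 105 mm. The lid is centred in the hand.

>>> step_arm([
  [0, 2.2, 0.2, 0, 0.004, 0, 4],
  [0.5, 2.2, 0.2, 0, 0, 0, 4],
  [0.5, 2.2, 0.2, 0, 0, 0, 4],
  [0.5, 1.8, 0.2, 0, 0, 0, 4],
  [2, 0, 0, 0, 0, 0, 4],
  [1.5, 0, 0, 0, 0, 0, 4],
  [0, 0, 0, 0, 0, 0, 4],
  [0, 0, 0, 0, 0, 0, 4],
])

```text
time: 15.08
tool_pos: [0.6031, 0.2072, 0.1753]
tcp_rot: [0.708, 0.001, 0.706, 0.0]
wrist_force: [-0.5, 0.2, -0.5]
finger_gap: 0.0499
```

```bash
python3 -c "
from h import *
plan([.6080,.2075,.142])"
```

```text
t 15.08 pos [0.6031 0.2072 0.1753] gap 0.0499 F [-0.5  0.2 -0.5] q [0.26 0.45 1.47 0.   1.23 0.27]
shift cm [3.34 0.02 0.49] turn [-0.002  0.002 -0.002]
```

>>> step_arm([
  [1.7, 0, 0.5, 0, 0.002, -0.002, 4],
  [1.7, 0, 0, 0, 0, 0, 4],
  [0, 0, 0, 0, 0, 0, 4],
  [0, 0, 0, 0, 0, 0, 4],
])

```text
time: 15.42
tool_pos: [0.609, 0.2063, 0.1456]
tcp_rot: [0.709, 0.001, 0.705, -0.001]
wrist_force: [-0.7, -0.1, 0.0]
finger_gap: 0.0498
```

```bash
python3 -c "
from h import *
plan([.6080,.2075,.135])"
```

```text
t 15.42 pos [0.609  0.2063 0.1456] gap 0.0498 F [-0.7 -0.1  0. ] q [ 0.26  0.48  1.49 -0.    1.17  0.26]
shift cm [ 1.06  0.12 -0.1 ] turn [-0.003  0.005 -0.001]
```

>>> step_arm([
  [1, 0.12, -0.1, -0.003, 0.005, 0, 4],
  [0, 0, 0, 0, 0, 0, 4],
  [0.5, 0, 0, 0, 0, 0, 4],
  [0.5, 0, 0, 0, 0, 0, 4],
  [0, 0, 0, 0, 0, 0, 4],
])

```text
time: 15.83
tool_pos: [0.61, 0.2073, 0.129]
tcp_rot: [0.709, 0.001, 0.705, 0.001]
wrist_force: [-0.3, 0.2, -0.6]
finger_gap: 0.0499
```

```bash
python3 -c "
from h import *
plan([.6080,.2075,.1175])"
```

```text
t 15.83 pos [0.61   0.2073 0.129 ] gap 0.0499 F [-0.3  0.2 -0.6] q [0.26 0.5  1.51 0.   1.13 0.26]
shift cm [ 1.15  0.01 -0.21] turn [-0.001  0.006 -0.002]
```

>>> step_arm([
  [0.1, 0, -0.2, 0, 0.006, -0.002, 4],
  [0.5, 0, 0, 0, 0, 0, 4],
  [0, 0, 0, 0, 0, 0, 4],
])

```text
time: 16.08
tool_pos: [0.608, 0.2074, 0.1228]
tcp_rot: [0.707, 0.0, 0.707, -0.0]
wrist_force: [0.3, 0.2, -0.6]
finger_gap: 0.0496
```

```bash
python3 -c "
from h import *
plan([.6080,.2075,.1175])"
```

```text
t 16.08 pos [0.608  0.2074 0.1228] gap 0.0496 F [ 0.3  0.2 -0.6] q [0.26 0.5  1.51 0.   1.12 0.26]
shift cm [0.53 0.01 0.  ] turn [-0.001  0.    -0.   ]
```

>>> step_arm([
  [0.5, 0, 0, 0, 0, 0, 4],
  [0, 0, 0, 0, 0, 0, 4],
], newtons=90)

```text
time: 16.25
tool_pos: [0.608, 0.2075, 0.1172]
tcp_rot: [0.707, 0.0, 0.707, -0.0]
wrist_force: [-0.8, -0.1, -1.4]
finger_gap: 0.0487
```

>>> step_arm([
  [0.3, 0, 0, 0, 0, 0, 4],
  [0.2, 0, 0, 0, 0, 0, 4],
])

```text
time: 16.42
tool_pos: [0.6086, 0.2079, 0.1134]
tcp_rot: [0.708, 0.0, 0.706, 0.0]
wrist_force: [-2.0, -1.0, 5.6]
finger_gap: 0.0488
```

>>> step_arm([
  [0.3, 0, 0, 0, 0, 0, 4],
  [0.2, 0, 0, 0, 0, 0, 4],
])

```text
time: 16.58
tool_pos: [0.6084, 0.2078, 0.1089]
tcp_rot: [0.708, 0.0, 0.706, 0.0]
wrist_force: [-2.0, -1.1, 20.9]
finger_gap: 0.049
```

```bash
python3 -c "
from h import *
plan([.6080,.2075,.1092])"
```

```text
t 16.58 pos [0.6084 0.2078 0.1089] gap 0.049 F [-2.  -1.1 20.9] q [0.26 0.52 1.53 0.   1.09 0.26]
shift cm [-0.03 -0.03 -0.04] turn [-0.     0.002 -0.001]
```

Seated (force rose to 21 N at z 0.1089). I'll ease off to a steady 12 N.

>>> step_arm([
  [0.15, 0, 0, 0, 0, 0, 4],
  [0.15, 0, 0, 0, 0, 0, 4],
  [0.15, 0, 0, 0, 0, 0, 4],
])

```text
time: 16.83
tool_pos: [0.6084, 0.2078, 0.109]
tcp_rot: [0.708, 0.001, 0.706, 0.0]
wrist_force: [-2.8, -1.7, 8.8]
finger_gap: 0.0492
```

```bash
python3 -c "
from h import *
plan([.6080,.2075,.1092])
for i in range(4):
    im,d=bot.get_image('wrist'); s=bot.get_state(); print(s['time'],s['wrist_force'].round(1),s['tool_pos'].round(4))
save(im,'pics/w5.png')"; python3 rim.py .5901 -.0022 .106
```

```text
t 16.83 pos [0.6084 0.2078 0.109 ] gap 0.0492 F [-2.8 -1.7  8.8] q [0.26 0.52 1.53 0.   1.09 0.26]
shift cm [-0.02 -0.03 -0.04] turn [-0.     0.004 -0.001]
16.8833 [-3.  -1.3 10. ] [0.6084 0.2079 0.109 ]
16.9333 [-3.  -0.6  9.5] [0.6084 0.2078 0.1089]
16.9833 [-3.1 -0.3  9.2] [0.6084 0.2079 0.109 ]
17.0333 [-2.9 -1.4  9.3] [0.6084 0.2079 0.1089]rim.py:13: RuntimeWarning: Mean of empty slice.
  Q=P[sel]; print("rim pts",len(Q),"mean z",Q[:,2].mean().round(4),"max z",np.percentile(P[near][:,2],99).round(4))
  ret = ret.dtype.type(ret / rcount)
Traceback (most recent call last):
  File "rim.py", line 13, in <module>
    Q=P[sel]; print("rim pts",len(Q),"mean z",Q[:,2].mean().round(4),"max z",np.percentile(P[near][:,2],99).round(4))
                                                                             ~~~~~~~~~~~~~^^^^^^^^^^^^^^^^^
IndexError: index -1 is out of bounds for axis 0 with size 0
```

>>> step_arm([
  [0.2, 0, -0.03, 0, 0, 0, 4],
  [0.2, 0, -0.03, 0, 0, 0, 4],
  [0.2, 0, -0.03, 0, 0, 0, 4],
])

```text
time: 17.33
tool_pos: [0.6084, 0.2079, 0.109]
tcp_rot: [0.71, 0.001, 0.704, 0.001]
wrist_force: [-3.5, -0.9, 12.7]
finger_gap: 0.0489
```

```bash
python3 -c "
from h import *
for i in range(5):
    im,d=bot.get_image('top'); s=bot.get_state(); print(s['time'],s['wrist_force'].round(1),s['tool_pos'].round(4))
si,_=bot.get_image('side')
save(np.vstack([cv2.resize(im[140:300,120:420],(600,320)),cv2.resize(si[160:300,180:440],(600,280))])[:600],'pics/f.png')"
```

```text
17.3833 [-3.7 -1.3 11.1] [0.6084 0.2079 0.109 ]
17.4333 [-3.2 -1.4 11.7] [0.6084 0.2079 0.109 ]
17.4833 [-3.5 -1.4 11.3] [0.6084 0.2079 0.109 ]
17.5333 [-3.3 -1.8 12. ] [0.6084 0.2079 0.109 ]
17.5833 [-2.9 -1.2 10.2] [0.6084 0.2079 0.109 ]
```

View pics/f.png

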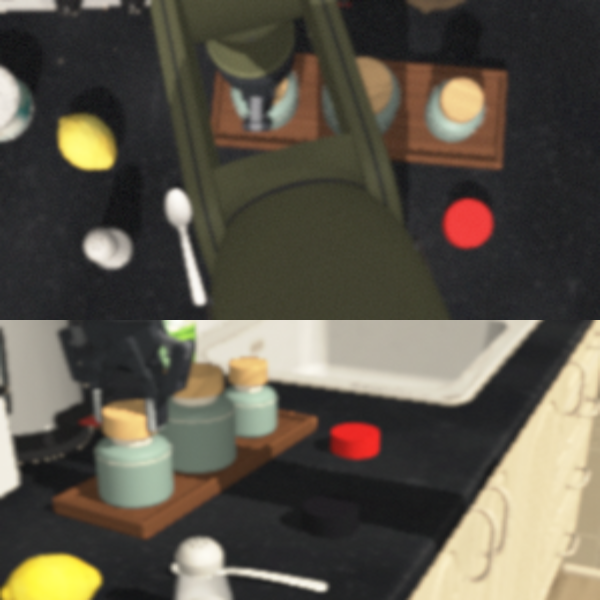

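All lids are on, and the side items haven't moved. One small nudge to centre on 12 N.

>>> step_arm([
  [0.21, 0, -0.03, 0, 0, 0, 4],
  [0.22, 0, -0.03, 0, 0.004, 0, 4],
])

```text
time: 17.8
tool_pos: [0.6084, 0.2079, 0.109]
tcp_rot: [0.71, 0.001, 0.704, 0.001]
wrist_force: [-2.1, -0.5, 12.3]
finger_gap: 0.0492
```

```bash
python3 -c "
from h import *
f=[]
for i in range(8):
    bot.get_image('wrist'); s=bot.get_state(); f.append(s['wrist_force'])
print(np.mean(f,0).round(1),s['tool_pos'].round(4),s['finger_gap'],s['tcp_rot'].round(3))
if 10.5<np.mean(f,0)[2]<14: print('finish',bot.finish_job())"
```

```text
[-3.3 -1.4 12.3] [0.6084 0.2079 0.109 ] 0.0490952681838517 [0.71  0.001 0.704 0.001]
the job is handed in; nothing more can be done
finish None
```

Both lids are fully home on their jars, and I handed the job in after about 18 s with the hand still holding the medium lid pressed down.

- **Small lid (44 mm) on the small jar:** the force rose to 9 N, dropped at the click, and I pressed on to 14 N. Its top then measured about 6 mm above the rim, as it should when home.
- **Medium lid (52 mm) on the medium jar:** it stopped at the predicted home height, and the force briefly reached 21 N as it seated. I then eased off to a steady 12.3 N downward (average of 8 readings), with about 3 N sideways and the gripper tilted about 0.5°. I didn't see the click as a drop in force here, because two readings fell either side of it; seating is judged from the height and the force rise.
- **Left alone:** the last top and side pictures show the shaker, lemon, teaspoon and red look-alike lid where they were. The arm hides the black one from above, but it shows in the side view.

One final check failed: re-measuring the small lid from the last wrist view, because its jar was out of sight. The side picture still shows that lid in place.

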